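# Log a colony on the colony counter

## Robot

A 6-joint arm with a two-finger parallel gripper is mounted at the origin on the work surface; the furniture and walls round the work are solid. World frame = base frame: x ahead of the robot, y to its left, z up, the work surface at z = 0. Lengths are in m, angles in rad, forces in N, time in s.
With the tool pointing down it reaches from about 0.25 to 0.85 m from the base axis. Payload 12.5 kg.
Tool frame: the origin (TCP) lies midway between the tips of the shut fingers; the grasp point (between the pads) lies 19 mm behind it; x points along the fingers, z is the direction in which the jaws open and shut, and the axes are right-handed (so a half turn about x gives the same grasp; the last joint's range is limited). The gripper opens to 93 mm and grips with 3 to 60 N. Pads are 15 mm wide; open, the fingers measure 128 mm over their backs; the gripper's body (75 mm by 188 mm) begins 65 mm behind the grasp point.
Start: joints at [1.032, 0.351, 1.652, -0, 1.139, -0.085], TCP at [0.241, 0.494, 0.219] pointing down, gripper open.
Joint ranges: [-2.75, 2.75], [-0.79, 2.1], [0.01, 2.65], [-1.57, 4.71], [0.07, 3.14], [-2.87, 2.87]. Speed limits (rad/s): [2.22, 2.22, 2.79, 3.14, 3.14, 3.14].

## Interface

Orientations are given as a unit quaternion [x, y, z, w].
In Python, from rig import arm, eyes gives the robot as it stands.
- The arm moves only by the tool jog_arm, never from a script. Its arguments are lists of equal length, an entry for each row: "travel": the shift along the tool's x, y, z in units of 40 mm (1.0 is 40 mm), a list of three; "angular": the turn, a rotation vector about the tool's x, y, z in units of 8 degrees (1.0 is 8 degrees), a list of three; "hand": the opening, from 0 (shut) to 1 (fully open). In form: {"travel": [[tx, ty, tz], ...], "angular": [[ax, ay, az], ...], "hand": [hand, ...]}. A call has 1 to 10 rows; each row is the pose to reach, as a shift and turn from the pose commanded when the call began, along the tool's axes at that moment; what a row does not reach only later rows make up. A row lasts 1/10 s, in which the tool goes at most 50 mm and 8.59 degrees, less where a joint would pass 70% of its speed; a pose out of reach is approached as far as the arm can. A call with a gripper value outside its range is refused whole. The fingers move at their own pace and stop on an object; "newtons" is the grip in N (left out, the last holds). Time passes only in rows, so rows that repeat a pose let the fingers close. It gives the time, the measured TCP pose, the force and the opening at its end, in the units of the state.
- arm.read_state(): the state, without advancing time (a new reading comes with each control period).
- eyes.capture(name): name is "scene" or "side" or "wrist"; returns the picture (384x512x3 uint8, blue, green, red); there is no depth.
- eyes.calibration(name): a dict with "mtx" (3x3 intrinsics, pixels), "D" ([k1, k2, p1, p2, k3] as OpenCV has them; the pictures are not rectified), "xyz" and "orientation" of the camera in the world. Camera axes: x right, y down, z forward; pixel columns grow to the right and rows downward; lengths in m; the calibration is good to about 2 mm. A picture is of the moment at which its call begins: read the wrist's pose just before it. calibration takes no time and is no camera call; for the wrist camera it gives the pose at the moment of the call.
- arm.close_job(): hands the job in, once; it reports no verdict.
The state is a dict: "time_s": time; "q": joint angles; "joint_vel": joint speeds; "tau": joint torques, N m; "tcp_pos": TCP position; "tcp_rot": TCP orientation; "contact_force": force on the tool from outside, world axes, zero at the start; "wrist_torque": the same for the moment, N m; "gripper_width": opening from 0.0 (shut) to 1.0 (fully open).
Only numpy, scipy, OpenCV 4.12 (cv2) and the standard library are available. Lean on these libraries where they do the work, as an engineer would, in place of code of your own. Each camera call takes 0.05 s, during which the arm holds its last target. There are 200 camera calls.

## Task

Log the marked colony on the colony counter: with the fingertips, lightly press the round dot on the lid of the dish that lies on the counter until the sprung pad under the dish gives clearly, let it spring back, then press the counter's long bar key fully down, hold each press for a moment, and withdraw. Do not touch the long strip on that lid or press the two round keys, and leave the dish lying on its pad. Nothing is picked up, and the unmarked spare dish, the roll of tape and the small vial stay where they are.

Things in the scene. Friction and masses are not known exactly. Their poses are not given: they have to be found in the camera images.
- counter: Colony counter, a low white plastic housing fixed to the table, 120 (its x) x 290 (its y) x 34 mm high; origin at the centre of its underside. In its frame: dish pad centred at y +70 mm; bar key at y -38 mm; the two round keys at y -112 mm, x -32 and +32 mm. A fixed grey rim 111 mm across stands round the pad, its top edge 48 mm above the table. Between the bar key and the round keys is a flat blank display window (no key).
- pad_centre (a point): Centre of the top of the round sprung dish pad at rest (95 mm across), 44 mm above the table; fixed to the housing.
- pad (a joint): How far the dish pad is pushed down, m: 0 at rest, 0.006 at its stop. It springs back. It starts to give at about 1 N and is at its stop at about 5 N.
- culture_dish: Closed round petri dish, 92 mm across, 14 mm high, lying loose on the counter's pad, at any yaw; origin at the centre of its underside. The round dot lies 26 mm from its centre along its +x, the long strip 26 mm along its -x.
- round_dot: The round dot to press: a flat black disc, 18 mm across, 2.5 mm thick, stuck on the culture dish's lid; origin at the centre of its underside.
- dot_top (a point): Centre of the top face of the round dot, about 60 mm above the table; z up.
- long_strip: The strip to leave alone: a flat black bar 8 x 36 mm, 2.5 mm thick, stuck on the same lid opposite the dot, 52 mm from it; origin at the centre of its underside.
- strip_top (a point): Centre of the top face of the long strip.
- bar_key (a joint): How far the bar key is pressed, m: 0 at rest, 0.005 fully down (about 5 N). It springs back.
- bar_key_top (a point): Centre of the top face of the bar key, a black key 52 mm long (along the counter's x) and 16 mm wide, its top 44 mm above the table at rest, 10 mm above the housing; moves with the key.
- near_round_key (a joint): How far the round key nearer the robot is pressed, m, 0 at rest to 0.005; sprung. Leave alone.
- near_round_key_top (a point): Centre of the top of that round key, black, 20 mm across, 44 mm above the table.
- far_round_key (a joint): How far the round key farther from the robot is pressed, m, 0 at rest to 0.005; sprung. Leave alone.
- far_round_key_top (a point): Centre of the top of that round key, black, 20 mm across, 44 mm above the table.
- spare_dish: Bystander: closed petri dish without marks, 92 mm across, 14 mm high, loose on the table at one end of the counter; origin at the centre of its underside.
- spare_tape: Bystander: roll of tape lying flat, 77 mm across, 18 mm high, loose on the table at the other end of the counter; origin under its centre.
- capped_vial: Bystander: small white-capped vial 17 mm across, 34 mm high, standing loose just in front of the counter on the robot's side; origin under its centre.
There are look-alikes about, which are no part of the job. Leave any red look-alike of the culture_dish alone.

How it is judged:
On the way, in this order (a step that is already met when the one before it is completed fails the run):
1. the round dot is pressed with the fingertips and the dish pad gives by more than 2.5 mm (contact force between the fingers and round_dot above 0.5 N and value of joint pad above 0.0025 m), for 0.1 s.
2. the pad has sprung back and the bar key is pressed more than 3.5 mm by the fingertips (value of joint bar_key above 0.0035 m and value of joint pad below 0.001 m and contact force between the fingers and counter above 0.5 N), for 0.1 s.
At the end, for the whole second after the job is handed in: The pad and all keys are back within 1 mm of rest, the culture dish lies flat and still on its pad within 9 mm of the pad's centre, and the three bystanders stand within 12 mm of where they were (value of joint each of pad, bar_key, near_round_key, far_round_key below 0.001 m and horizontal distance between culture_dish and pad_centre below 0.009 m and z of culture_dish in the frame of counter between 0.042 and 0.046 m and angle between culture_dish's own z axis and vertical below 0.05 rad and linear speed of culture_dish below 0.02 m/s and distance of each of spare_dish, spare_tape, capped_vial from where it was at the start of the episode below 0.012 m and angle between each of spare_dish, spare_tape, capped_vial's own z axis and vertical below 0.1 rad); the robot touches nothing.
It fails at once if the long strip is touched (contact force between any of the fingers, the arm and long_strip above 0.3 N).
It fails at once if a round key is pressed by more than 1.5 mm (value of joint any of near_round_key, far_round_key above 0.0015 m).
It fails at once if the culture dish is pressed harder than 20 N (contact force between any of the fingers, the arm and culture_dish above 20 N).
It fails at once if the culture dish is lifted more than 4 mm, tipped or pushed off centre (z of culture_dish in the frame of counter above 0.048 m or angle between culture_dish's own z axis and vertical above 0.12 rad or not (horizontal distance between culture_dish and pad_centre below 0.012 m)).
It fails at once if a bystander is moved more than 12 mm or tipped (distance of any of spare_dish, spare_tape, capped_vial from where it was at the start of the episode above 0.012 m or angle between any of spare_dish, spare_tape, capped_vial's own z axis and vertical above 0.2 rad).
It also fails if it takes over 48 s, if anything falls off the work surface, if the arm or the gripper's body presses on something with over 40 N, if the wrist force passes 120 N, or if a joint passes its speed limit or range.

## Working session

There is one attempt and no reset: what is moved stays moved. The work goes in short steps, Python scripts to look and compute and a tool call to move; the robot and the scene stay as the last step left them, time stands still between calls to the robot, and variables do not carry over. Pictures are saved under pics/ and viewed, about 8 in all and at most 12, crops included, and the job is handed in when it is done.

Besides the shell and the picture viewer there is one more tool, called after "Call:" as a command line: name --argument value ..., lists and objects as JSON in quotes. jog_arm: Moves the arm, as the interface text tells. Its arguments: {"type":"object","properties":{"travel":{"type":"array","items":{"type":"array","items":{"type":"number"}}},"angular":{"type":"array","items":{"type":"array","items":{"type":"number"}}},"hand":{"type":"array","items":{"type":"number"}},"newtons":{"type":"number"}},"required":["travel","angular","hand"]}

```bash
mkdir -p pics; python3 - <<'E'
from rig import arm, eyes
import cv2
s=arm.read_state(); print(s)
for n in ["scene","side"]:
    c=eyes.calibration(n); print(n,c)
    cv2.imwrite(f"pics/{n}0.png",eyes.capture(n))
a=[cv2.imread(f"pics/{n}0.png") for n in["scene","side"]]
E
```

```text
{'time_s': 0.0, 'q': array([ 1.03239608e+00,  3.51185214e-01,  1.65239651e+00, -3.33460222e-06,
        1.13913835e+00, -8.46270636e-02]), 'joint_vel': array([ 1.35118918e-03, -9.68875752e-05, -1.22611009e-04, -1.85722616e-03,
       -2.26795376e-05, -6.23250546e-04]), 'tau': array([ 2.17664950e-03, -4.97341061e+01, -2.85251337e+01,  6.99917553e-02,
        2.57025054e-02, -9.39143001e-05]), 'tcp_pos': array([0.24091399, 0.49405079, 0.21813987]), 'tcp_rot': array([-0.37489644,  0.60001206,  0.37453074,  0.59930369]), 'contact_force': array([ 0.15910257,  0.95693031, -0.17833326]), 'wrist_torque': array([0.05069172, 0.00900865, 0.01928199]), 'gripper_width': 1.0005295470390045}
scene {'mtx': array([[477.04551851,   0.        , 251.47805726],
       [  0.        , 477.04551851, 189.09262279],
       [  0.        ,   0.        ,   1.        ]]), 'D': array([-0.15213367,  0.        ,  0.        ,  0.        ,  0.        ]), 'xyz': array([-0.29586787, -0.83874721,  0.80936981]), 'orientation': array([ 0.83324511, -0.29191539,  0.14832316, -0.44552019])}
side {'mtx': array([[445.31138856,   0.        , 262.30452276],
       [  0.        , 445.31138856, 189.41005508],
       [  0.        ,   0.        ,   1.        ]]), 'D': array([-0.16551421,  0.        ,  0.        ,  0.        ,  0.        ]), 'xyz': array([ 0.01105634, -0.98909457,  0.48977125]), 'orientation': array([ 0.80582922, -0.14922555,  0.09358447, -0.56534321])}
```

View pics/scene0.png

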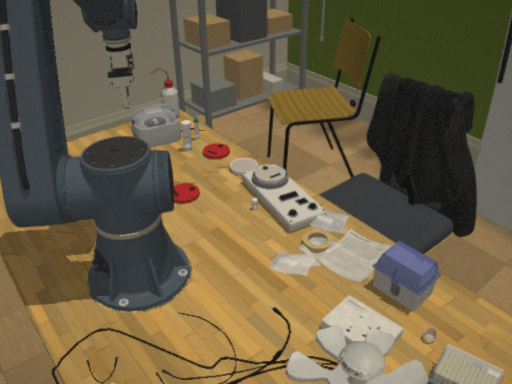

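View pics/side0.png

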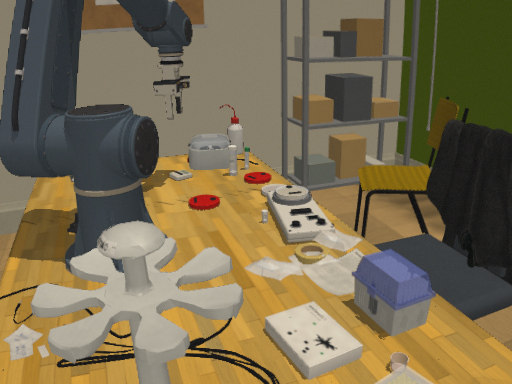

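Scene view: the white counter is at about (285,195), with its dish at (269,176), the bar key near (288,197) and the round keys near (295,212). The spare dish is at (243,166), the tape at (316,240) and the vial at (254,203). The red look-alike dishes at (185,192) and (216,151) are to be ignored. The side view agrees, with the dish at (291,194).

```bash
cat > h.py <<'E'
import numpy as np, cv2
from scipy.spatial.transform import Rotation as R
def ray(c,px,z):
    p=cv2.undistortPoints(np.array([[px]],float),c["mtx"],c["D"])[0,0]
    d=R.from_quat(c["orientation"]).apply([p[0],p[1],1]); o=np.array(c["xyz"])
    return o+d*(z-o[2])/d[2]
def proj(c,P):
    r=R.from_quat(c["orientation"]).inv()
    v=r.apply(np.atleast_2d(P)-c["xyz"])
    return cv2.projectPoints(v,np.zeros(3),np.zeros(3),c["mtx"],c["D"])[0][:,0]
E
python3 - <<'E'
from rig import arm, eyes
from h import *
for n,box,pts in [("scene",(220,145,120,110),[((269,174),.058),((288,197),.044),((254,209),0),((243,168),.014),((316,240),.018)]),("side",(250,170,100,85),[((291,190),.058),((301,211),.044),((264,222),0)])]:
    c=eyes.calibration(n)
    for p,z in pts: print(n,p,ray(c,p,z).round(3))
a=cv2.imread("pics/scene0.png")[140:260,220:350];b=cv2.imread("pics/side0.png")[170:290,240:370]
cv2.imwrite("pics/crop0.png",cv2.resize(np.hstack([a,b]),None,fx=3,fy=3,interpolation=cv2.INTER_CUBIC))
c=eyes.calibration("wrist");s=arm.read_state();r=R.from_quat(s["tcp_rot"])
print(r.inv().apply(c["xyz"]-s["tcp_pos"]),(r.inv()*R.from_quat(c["orientation"])).as_matrix().round(3),r.as_matrix().round(3),c["mtx"],c["D"])
E
```

```text
scene (269, 174) [0.475 0.073 0.058]
scene (288, 197) [ 0.453 -0.037  0.044]
scene (254, 209) [0.381 0.026 0.   ]
scene (243, 168) [0.479 0.206 0.014]
scene (316, 240) [ 0.406 -0.199  0.018]
side (291, 190) [0.486 0.086 0.058]
side (301, 211) [ 0.462 -0.033  0.044]
side (264, 222) [0.383 0.031 0.   ]
[-0.16704552  0.08138581 -0.00043039] [[ 0.    -0.293  0.956]
 [ 0.002 -0.956 -0.293]
 [ 1.     0.002  0.   ]] [[-0.001 -0.899  0.438]
 [-0.001  0.438  0.899]
 [-1.     0.    -0.001]] [[266.11344138   0.         256.02695323]
 [  0.         266.11344138 192.10508943]
 [  0.           0.           1.        ]] [-0.04229721  0.          0.          0.          0.        ]
```

View pics/crop0.png

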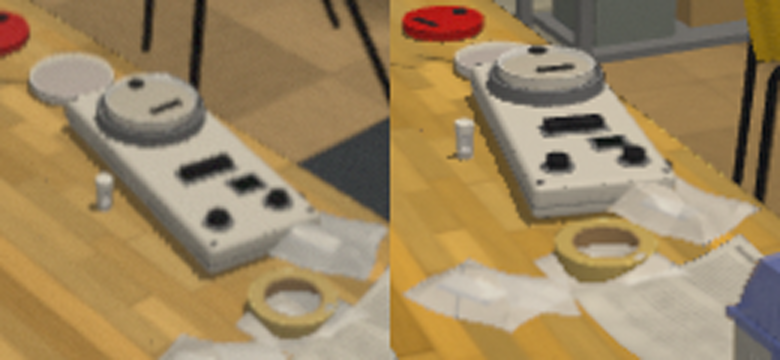

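Candidates for the dot: the round dot at scene (265,168), the strip at (275,175), the display window (302,201), the round keys (292,212) and (312,206), and the marks on the red dishes. The round mark on the counter's dish fits the description. Next I move above it with the fingers shut and look with the wrist camera.

Call:
jog_arm --travel '[[-0.5, -0.9, -0.8], [-0.5, -1.9, -1.6], [-0.5, -2.8, -2.4], [-0.5, -3.8, -3.2], [-0.5, -4.7, -4.0], [-0.5, -5.6, -4.7], [-0.5, -6.6, -5.5], [-0.5, -7.5, -6.2], [-0.5, -8.5, -7.0], [-0.5, -9.4, -7.8]]' --angular '[[0.9, 0, 0], [1.9, 0, 0], [2.8, 0, 0], [3.8, 0, 0], [4.7, 0, 0], [5.6, 0, 0], [6.6, 0, 0], [7.5, 0, 0], [8.5, 0, 0], [9.4, 0, 0]]' --hand '[0, 0, 0, 0, 0, 0, 0, 0, 0, 0]'

```text
time_s: 1.1
tcp_pos: [0.4427, 0.0471, 0.2386]
tcp_rot: [0.071, 0.703, -0.071, 0.704]
contact_force: [0.4, 1.3, 0.4]
gripper_width: 0.189
```

Call:
jog_arm --travel '[[0, 0, 0], [0, 0, 0], [0, 0, 0], [0, 0, 0]]' --angular '[[0, 0, 0], [0, 0, 0], [0, 0, 0], [0, 0, 0]]' --hand '[0, 0, 0, 0]'

```text
time_s: 1.5
tcp_pos: [0.4418, 0.0502, 0.2386]
tcp_rot: [0.068, 0.704, -0.068, 0.704]
contact_force: [-0.5, -0.1, -0.7]
gripper_width: 0.005
```

```bash
python3 - <<'E'
from rig import arm, eyes
import cv2
s=arm.read_state();print(s['tcp_pos'],s['contact_force'],s['gripper_width'],s['time_s'])
cv2.imwrite("pics/w1.png",eyes.capture("wrist"))
E
```

```text
[0.44182009 0.05019808 0.23861601] [-0.46279094 -0.14920273 -0.73627686] 0.004717417951804832 1.5
```

View pics/w1.png

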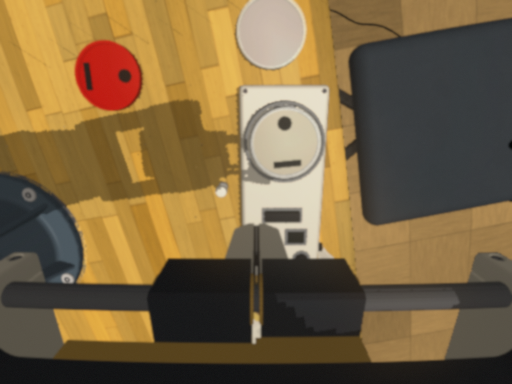

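The wrist view shows the dot at (285,123), the strip at (287,163), the bar key at (281,215), the display at (296,237) and a round key near (300,257). The vial is at (221,190). Now I measure these by masks.

```bash
cat > m.py <<'E'
from rig import arm, eyes
from h import *
def tool(P,s):  # units needed to bring TCP to P
    return (R.from_quat(s['tcp_rot']).inv().apply(np.array(P)-s['tcp_pos'])/.04).round(2)
def blobs(im,box,thr=70,mn=25):
    x,y,w,h=box; m=(im.max(2)<thr).astype(np.uint8)[y:y+h,x:x+w]
    n,_,st,ce=cv2.connectedComponentsWithStats(m)
    return [(ce[i]+[x,y],st[i].tolist()) for i in range(1,n) if st[i,4]>mn]
E
python3 - <<'E'
from m import *
im=cv2.imread("pics/w1.png");c=eyes.calibration("wrist");s=arm.read_state()
for b,st in blobs(im,(250,100,72,145)):
    for z in (.0605,.044): print(b.round(1),st,z,ray(c,b,z).round(4),tool(ray(c,b,z),s))
# rim ellipse: centre check using spots of lid; counter corners
print([ray(c,p,.034).round(4) for p in [(240,86),(329,86)]])
# side/scene cross-check by projecting
for n in("scene","side"):
    cc=eyes.calibration(n); print(n,[proj(cc,ray(c,b,z))[0].round(1) for (b,st),z in zip(blobs(im,(250,100,72,145)),(.0605,.0605,.044))])
E
```

```text
[284.1 123.4] [30, 19, 9, 9, 50] 0.0605 [0.4898 0.1083 0.0605] [4.45 1.65 0.9 ]
[284.1 123.4] [30, 19, 9, 9, 50] 0.044 [0.4914 0.1072 0.044 ] [4.87 1.64 0.94]
[281.2 215.9] [15, 112, 34, 9, 282] 0.0605 [ 0.4657 -0.0148  0.0605] [ 4.45 -1.48  0.9 ]
[281.2 215.9] [15, 112, 34, 9, 282] 0.044 [ 0.4661 -0.0217  0.044 ] [ 4.87 -1.65  0.94]
[256.1 239.7] [4, 133, 5, 12, 39] 0.0605 [ 0.4243 -0.0442  0.0605] [ 4.45 -2.4   0.02]
[256.1 239.7] [4, 133, 5, 12, 39] 0.044 [ 0.4227 -0.0525  0.044 ] [ 4.87 -2.61  0.02]
[295.3 237.1] [38, 133, 15, 9, 129] 0.0605 [ 0.4803 -0.0509  0.0605] [ 4.45 -2.3   1.43]
[295.3 237.1] [38, 133, 15, 9, 129] 0.044 [ 0.4814 -0.0596  0.044 ] [ 4.87 -2.5   1.5 ]
[array([0.4433, 0.1647, 0.034 ]), array([0.5581, 0.1429, 0.034 ])]
scene [array([265.1, 166.8]), array([286.3, 187.2]), array([283.5, 203.6])]
side [array([289.2, 186.5]), array([299.6, 202.4]), array([290.2, 216.2])]
```

Call:
jog_arm --travel '[[0, 0.8, 0.45], [0, 1.65, 0.9], [0.6, 1.65, 0.9], [1.2, 1.65, 0.9], [1.8, 1.65, 0.9], [2.4, 1.65, 0.9], [3.0, 1.65, 0.9], [3.4, 1.65, 0.9], [3.4, 1.65, 0.9], [3.4, 1.65, 0.9]]' --angular '[[0, 0, 0], [0, 0, 0], [0, 0, 0], [0, 0, 0], [0, 0, 0], [0, 0, 0], [0, 0, 0], [0, 0, 0], [0, 0, 0], [0, 0, 0]]' --hand '[0, 0, 0, 0, 0, 0, 0, 0, 0, 0]'

```text
time_s: 2.55
tcp_pos: [0.4904, 0.1075, 0.1031]
tcp_rot: [0.069, 0.704, -0.069, 0.704]
contact_force: [-1.0, 0.6, 0.3]
gripper_width: 0.003
```

```bash
python3 - <<'E'
from m import *
s=arm.read_state();c=eyes.calibration("wrist");im=eyes.capture("wrist")
side=eyes.capture("side");cs=eyes.calibration("side")
cv2.imwrite("pics/w2.png",im);cv2.imwrite("pics/s2.png",side)
print(s['tcp_pos'],s['contact_force'],"tip px",proj(c,s['tcp_pos']),proj(cs,s['tcp_pos']))
for b,st in blobs(im,(180,60,200,324)): print(b.round(1),st,ray(c,b,.0605).round(4),tool(ray(c,b,.0605),s))
a=cv2.resize(im[80:384,130:390],(520,608))[:600];d=cv2.resize(side[150:250,250:350],None,fx=2.7,fy=2.7)
o=np.zeros((600,800,3),np.uint8);o[:600,:520]=a;o[:270,525:795]=d;cv2.imwrite("pics/v2.png",o)
E
```

```text
[0.49040534 0.10746074 0.10310266] [-0.98947372  0.56081289  0.31391293] tip px [[255.31661687 233.76554564]] [[289.53514771 172.30509656]]
[366.3 152.6] [154, 3, 46, 209, 4777] [0.5864 0.1395 0.0605] [1.07 1.25 2.2 ]
[254.4 210.1] [66, 142, 18, 17, 227] [0.4898 0.1087 0.0605] [ 1.07  0.03 -0.02]
[256. 256.] [73, 170, 7, 47, 201] [0.4828 0.0656 0.0605] [ 1.07 -1.06  0.01]
[268.5 299.7] [0, 199, 200, 84, 13619] [0.4854 0.0171 0.0605] [ 1.07 -2.24  0.31]
[280.  372.9] [0, 302, 200, 22, 4225] [ 0.4806 -0.0792  0.0605] [ 1.06 -4.63  0.66]
```

View pics/v2.png

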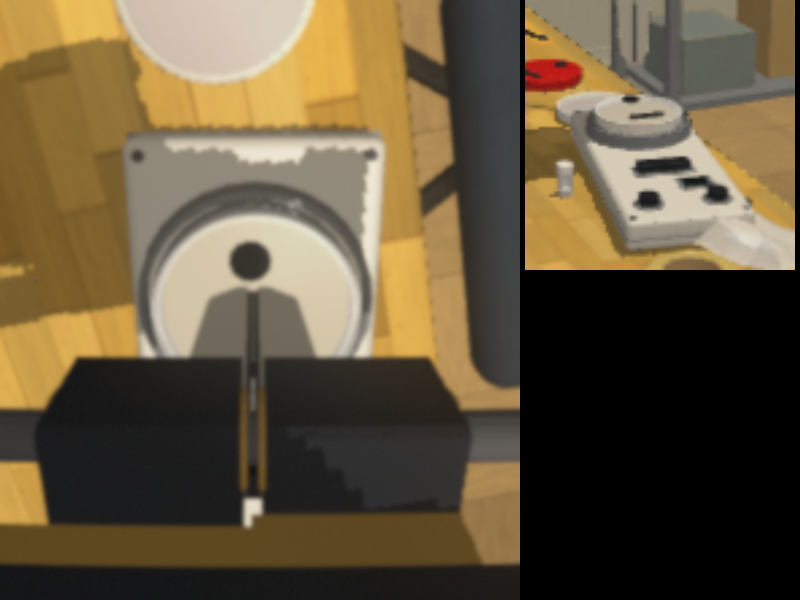

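The wrist view shows the dot just ahead of the fingertips and aligned with them. The gripper doesn't appear in the side crop, so I check that camera for a stale picture.

```bash
python3 - <<'E'
from m import *
a=cv2.imread("pics/s2.png");b=cv2.imread("pics/side0.png");print(np.abs(a.astype(int)-b).mean())
side=eyes.capture("side");sc=eyes.capture("scene");print(np.abs(a.astype(int)-side).mean(), arm.read_state()['time_s'])
print(proj(eyes.calibration("scene"),arm.read_state()['tcp_pos']))
cv2.imwrite("pics/v3.png",np.hstack([cv2.resize(side,(400,300)),cv2.resize(sc,(400,300))]))
E
```

```text
14.621917724609375
1.0157470703125 2.75
[[265.6480045  154.46009632]]
```

View pics/v3.png

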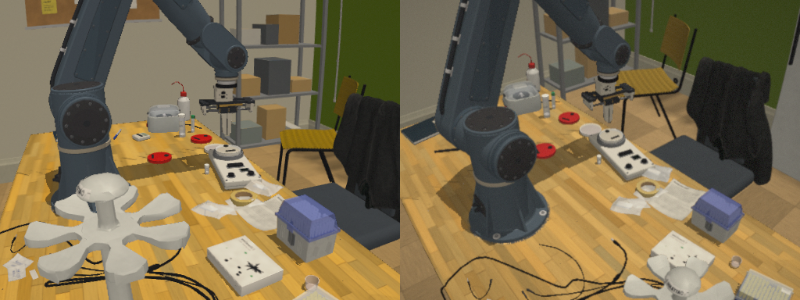

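```bash
python3 - <<'E'
from m import *
side=eyes.capture("side");sc=eyes.capture("scene")
o=[]
for n,i,(x,y) in(("side",side,(240,110)),("scene",sc,(210,90))):
    i=i.copy();o.append(cv2.resize(i[y:y+100,x:x+100],(400,400),interpolation=cv2.INTER_CUBIC))
    p=proj(eyes.calibration(n),arm.read_state()['tcp_pos'])[0];print(n,(p-[x,y])*4)
cv2.imwrite("pics/v4.png",np.hstack(o))
E
```

```text
side [198.79731445 249.15475115]
scene [222.52451831 258.32509233]
```

View pics/v4.png

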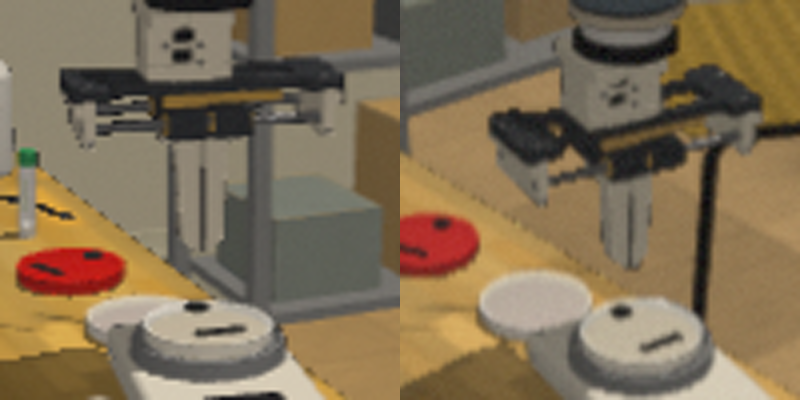

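Both views now show the tips within about 2 px of the projected TCP, just above the dot, so the measurements agree. I descend in steps and watch the force.

Call:
jog_arm --travel '[[0.5, 0.03, 0], [0.9, 0.03, 0], [1.0, 0.03, 0], [1.0, 0.03, 0], [1.0, 0.03, 0]]' --angular '[[0, 0, 0], [0, 0, 0], [0, 0, 0], [0, 0, 0], [0, 0, 0]]' --hand '[0, 0, 0, 0, 0]'

```text
time_s: 3.35
tcp_pos: [0.491, 0.1081, 0.0633]
tcp_rot: [0.069, 0.703, -0.069, 0.704]
contact_force: [-0.0, 0.7, -0.1]
gripper_width: 0.005
```

Call:
jog_arm --travel '[[0.02, 0, 0], [0.05, 0, 0], [0.08, 0, 0], [0.1, 0, 0], [0.1, 0, 0], [0.1, 0, 0]]' --angular '[[0, 0, 0], [0, 0, 0], [0, 0, 0], [0, 0, 0], [0, 0, 0], [0, 0, 0]]' --hand '[0, 0, 0, 0, 0, 0]'

```text
time_s: 3.95
tcp_pos: [0.4909, 0.108, 0.0588]
tcp_rot: [0.069, 0.703, -0.069, 0.704]
contact_force: [1.5, 0.3, 2.5]
gripper_width: 0.004
```

Call:
jog_arm --travel '[[0.03, 0, 0], [0.06, 0, 0], [0.06, 0, 0], [0.06, 0, 0], [0.06, 0, 0]]' --angular '[[0, 0, 0], [0, 0, 0], [0, 0, 0], [0, 0, 0], [0, 0, 0]]' --hand '[0, 0, 0, 0, 0]'

```text
time_s: 4.45
tcp_pos: [0.4909, 0.108, 0.0564]
tcp_rot: [0.069, 0.704, -0.069, 0.704]
contact_force: [1.9, 0.8, 3.6]
gripper_width: 0.007
```

Call:
jog_arm --travel '[[0.03, 0, 0], [0.03, 0, 0], [0.03, 0, 0], [0.03, 0, 0], [0.03, 0, 0]]' --angular '[[0, 0, 0], [0, 0, 0], [0, 0, 0], [0, 0, 0], [0, 0, 0]]' --hand '[0, 0, 0, 0, 0]'

```text
time_s: 4.95
tcp_pos: [0.4907, 0.108, 0.0551]
tcp_rot: [0.069, 0.704, -0.069, 0.704]
contact_force: [3.5, -0.3, 4.8]
gripper_width: 0.005
```

```bash
python3 - <<'E'
from m import *
s=arm.read_state();im=eyes.capture("wrist");c=eyes.calibration("wrist");cv2.imwrite("pics/w5.png",im);print(s['contact_force'],s['tcp_pos'])
E
```

```text
[ 3.48484548 -0.27938312  4.81182007] [0.49072252 0.10801233 0.05509131]
```

The force rose from 2.5 to 4.8 N over 3.7 mm of travel, which matches the pad spring near 5 mm. Now I withdraw straight up.

Call:
jog_arm --travel '[[-0.05, 0, 0], [-0.1, 0, 0], [-0.2, 0, 0], [-0.6, 0, 0], [-1.1, 0, 0], [-1.1, 0, 0], [-1.1, 0, 0]]' --angular '[[0, 0, 0], [0, 0, 0], [0, 0, 0], [0, 0, 0], [0, 0, 0], [0, 0, 0], [0, 0, 0]]' --hand '[0, 0, 0, 0, 0, 0, 0]'

```text
time_s: 5.7
tcp_pos: [0.4901, 0.1079, 0.0987]
tcp_rot: [0.069, 0.704, -0.069, 0.703]
contact_force: [-0.1, 0.2, -1.2]
gripper_width: 0.008
```

```bash
python3 - <<'E'
from m import *
s=arm.read_state();c=eyes.calibration("wrist");im=eyes.capture("wrist");cv2.imwrite("pics/w6.png",im)
print(s['tcp_pos'],s['contact_force'])
for b,st in blobs(im,(220,170,70,60)): print(b.round(1),st,ray(c,b,.0605).round(4))
c0=ray(c,(0,0),0)
# bar key from side and scene (start pictures), z .044
for n,box in(("scene",(278,186,22,18)),("side",(286,204,30,12))):
    cc=eyes.calibration(n);i=cv2.imread(f"pics/{n}0.png")
    for b,st in blobs(i,box,70,20): print(n,b,st,ray(cc,b,.044).round(4))
print("to key",tool([.466,-.022,.044],s))
E
```

```text
[0.49005494 0.10793232 0.09869351] [-0.12246068  0.23318656 -1.21376119]
[253.9 212.9] [26, 35, 17, 17, 236] [0.4889 0.1085 0.0605]
scene [287.94520548 195.54794521] [2, 6, 17, 8, 73] [ 0.4579 -0.0313  0.044 ]
side [300.35416667 210.88541667] [4, 4, 21, 7, 96] [ 0.4604 -0.0313  0.044 ]
to key [ 1.37 -3.3   0.04]
```

Call:
jog_arm --travel '[[-0.2, -0.8, 0], [-0.2, -1.8, 0], [-0.2, -2.8, 0], [-0.2, -3.7, 0], [-0.2, -3.7, 0], [-0.2, -3.7, 0], [-0.2, -3.7, 0]]' --angular '[[0, 0, 0], [0, 0, 0], [0, 0, 0], [0, 0, 0], [0, 0, 0], [0, 0, 0], [0, 0, 0]]' --hand '[0, 0, 0, 0, 0, 0, 0]'

```text
time_s: 6.45
tcp_pos: [0.4617, -0.0364, 0.1066]
tcp_rot: [0.069, 0.704, -0.069, 0.703]
contact_force: [0.1, 0.8, -0.7]
gripper_width: 0.003
```

```bash
python3 - <<'E'
from m import *
s=arm.read_state();c=eyes.calibration("wrist");im=eyes.capture("wrist");cv2.imwrite("pics/w7.png",im)
print(s['tcp_pos'],s['contact_force'],proj(c,s['tcp_pos']))
for b,st in blobs(im,(180,20,150,220)): print(b.round(1),st,ray(c,b,.044).round(4),tool(ray(c,b,.044),s))
cv2.imwrite("pics/v7.png",cv2.resize(im[0:300,130:390],(520,600)))
E
```

```text
[ 0.4617329  -0.03640374  0.10656976] [ 0.08318668  0.81035176 -0.67175787] [[255.34691004 233.77046881]]
[253.5  22.1] [65, 0, 18, 7, 87] [0.4885 0.1082 0.044 ] [ 1.56  3.68 -0.04]
[261.  91.] [60, 66, 43, 11, 291] [0.4847 0.0578 0.044 ] [1.56 2.42 0.11]
[257.9 188.1] [49, 159, 59, 19, 1047] [ 0.4666 -0.0224  0.044 ] [1.56 0.37 0.05]
[282.1 221. ] [87, 193, 29, 19, 447] [ 0.4828 -0.0582  0.044 ] [ 1.56 -0.43  0.62]
[256.  233.3] [74, 207, 5, 13, 62] [ 0.4564 -0.0659  0.044 ] [ 1.56 -0.75  0.01]
```

View pics/v7.png

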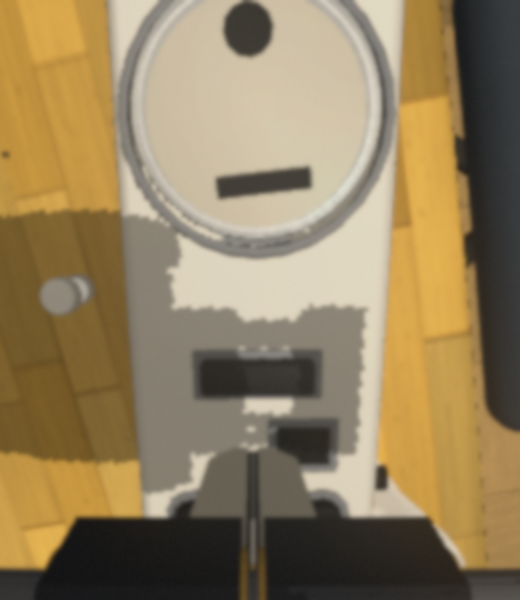

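The bar key is at wrist pixel (258,188), below the dish, with the display at (282,221). This gives the same position as the first wrist view. I move above it and press.

Call:
jog_arm --travel '[[0, 0.35, 0.05], [0.6, 0.35, 0.05], [1.2, 0.35, 0.05], [1.45, 0.35, 0.05], [1.5, 0.35, 0.05], [1.54, 0.35, 0.05], [1.58, 0.35, 0.05], [1.62, 0.35, 0.05], [1.62, 0.35, 0.05], [1.62, 0.35, 0.05]]' --angular '[[0, 0, 0], [0, 0, 0], [0, 0, 0], [0, 0, 0], [0, 0, 0], [0, 0, 0], [0, 0, 0], [0, 0, 0], [0, 0, 0], [0, 0, 0]]' --hand '[0, 0, 0, 0, 0, 0, 0, 0, 0, 0]'

```text
time_s: 7.5
tcp_pos: [0.4671, -0.0239, 0.0427]
tcp_rot: [0.069, 0.703, -0.069, 0.704]
contact_force: [1.5, 0.7, 2.1]
gripper_width: 0.001
```

Call:
jog_arm --travel '[[0.03, 0, 0], [0.05, 0, 0], [0.05, 0, 0], [0.05, 0, 0], [0.05, 0, 0]]' --angular '[[0, 0, 0], [0, 0, 0], [0, 0, 0], [0, 0, 0], [0, 0, 0]]' --hand '[0, 0, 0, 0, 0]'

```text
time_s: 8.0
tcp_pos: [0.4669, -0.0239, 0.0404]
tcp_rot: [0.069, 0.703, -0.069, 0.704]
contact_force: [3.5, 0.1, 3.7]
gripper_width: 0.003
```

Contact is at the expected height and the force is rising. I press on to the stop.

Call:
jog_arm --travel '[[0.03, 0, 0], [0.05, 0, 0], [0.05, 0, 0], [0.05, 0, 0], [0.05, 0, 0], [0.05, 0, 0]]' --angular '[[0, 0, 0], [0, 0, 0], [0, 0, 0], [0, 0, 0], [0, 0, 0], [0, 0, 0]]' --hand '[0, 0, 0, 0, 0, 0]'

```text
time_s: 8.6
tcp_pos: [0.467, -0.0239, 0.039]
tcp_rot: [0.069, 0.703, -0.069, 0.704]
contact_force: [-0.3, 1.0, 17.5]
gripper_width: 0.006
```

The force jumped to 17.5 N at z = 39.0 mm, so the key is at its 5 mm stop. It has been held for about 0.5 s, so I withdraw.

Call:
jog_arm --travel '[[-0.05, 0, 0], [-0.1, 0, 0], [-0.3, 0, 0], [-1.0, 0, 0], [-2.0, 0, 0], [-3.0, 0, 0], [-4.0, 0, 0], [-4.0, 0, 0], [-4.0, 0, 0]]' --angular '[[0, 0, 0], [0, 0, 0], [0, 0, 0], [0, 0, 0], [0, 0, 0], [0, 0, 0], [0, 0, 0], [0, 0, 0], [0, 0, 0]]' --hand '[0, 0, 0, 0, 0, 0, 0, 0, 0]'

```text
time_s: 9.5
tcp_pos: [0.466, -0.0238, 0.1983]
tcp_rot: [0.069, 0.704, -0.069, 0.704]
contact_force: [0.3, 0.9, -0.8]
gripper_width: 0.003
```

```bash
python3 - <<'E'
from m import *
s=arm.read_state();c=eyes.calibration("wrist");im=eyes.capture("wrist");a=eyes.capture("side");sc=eyes.capture("scene")
print(s['tcp_pos'],s['contact_force'],s['time_s'])
for b,st in blobs(im,(200,20,110,220)): print(b.round(1),st,ray(c,b,.0605).round(4),ray(c,b,.044).round(4))
o=[cv2.resize(i[y:y+120,x:x+130],(390,360)) for i,x,y in((sc,220,140),(a,240,170))]
cv2.imwrite("pics/v8.png",np.hstack(o))
E
```

```text
[ 0.46598396 -0.02380937  0.19833046] [ 0.32296618  0.90790357 -0.80361982] 9.5
[252.5  58.5] [47, 32, 12, 14, 129] [0.4888 0.1086 0.0605] [0.4891 0.1114 0.044 ]
[257.5 109.6] [44, 87, 29, 6, 97] [0.484  0.0569 0.0605] [0.4841 0.0569 0.044 ]
[256.4 178.2] [36, 152, 41, 13, 514] [ 0.4679 -0.0191  0.0605] [ 0.4671 -0.0232  0.044 ]
[273.  203.5] [65, 178, 17, 12, 203] [ 0.4816 -0.0541  0.0605] [ 0.4816 -0.06    0.044 ]
[230.1 230.3] [26, 205, 11, 13, 71] [ 0.4226 -0.0788  0.0605] [ 0.4193 -0.0861  0.044 ]
[282.3 230.1] [76, 205, 11, 13, 76] [ 0.4869 -0.0912  0.0605] [ 0.4872 -0.0991  0.044 ]
```

View pics/v8.png

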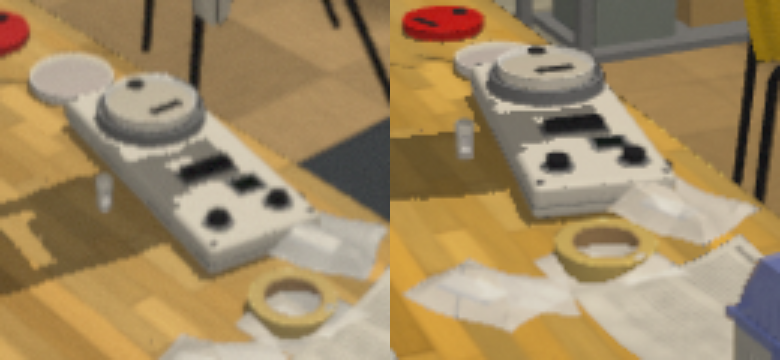

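Every object sits at the same crop pixels as at the start (dot (136,83), strip (166,105), vial (104,192), tape (290,300)). The arm is well clear.

```bash
python3 -c "
from rig import arm
print(arm.close_job())"
```

```text
the job is handed in; nothing more can be done
None
```

I pressed the dot and then the bar key, each held for about half a second, then withdrew and handed the job in at about 9.6 s. The hand-in gives no verdict.

- **Dot press:** with the fingers shut, the force reached 4.8 N with the tip about 5 mm below the dot's rest height, so the pad gave clearly. After I lifted off, the dot measured within about 1 mm of where it was before.
- **Bar key press:** the key went down about 5 mm to its stop, reaching 17.5 N at a TCP height of 39.0 mm, then I withdrew to 0.198 m.
- **Last checks:** the dish, its dot and strip, the keys, the spare dish, the tape and the vial are where they were at the start in the scene and side pictures. The force reading is back to noise (about 1 N), so the robot is touching nothing.
- **Disagreement:** the scene and side cameras put the bar key about 1 cm from where the wrist camera did. I took the wrist value because two wrist views and the counter's geometry agreed on it. Contact came at the expected height.

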